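Clamp the tall sample tube and back the nut off a quarter turn

ROBOT

A 6-joint arm with a two-finger parallel gripper is mounted at the origin on the work surface. World frame = base frame: x ahead of the robot, y to its left, z up, the work surface at z = 0. Lengths are in m, angles in degrees, forces in N, time in s.
With the tool pointing down it reaches from about 0.25 to 0.725 m from the base axis. Payload 9.7 kg.
Tool frame: the origin (TCP) lies on the centre line of the jaws, within the pads' length; the fingertips stand 19 mm ahead of it and the grasp point (between the pads) is the TCP (bot.tcp_to_tips is the z of the fingertips in the tool frame, in m); z points along the fingers, y is the line along which they close (so a half turn about z gives the same grasp; the last joint's range is limited). The gripper opens to 85 mm and grips with 20 to 120 N. Pads are 22 mm wide; open, the fingers measure 114 mm over their backs; the gripper's body (76 mm by 85 mm) begins 54 mm behind the grasp point. The pads swing forward as they close: fully open they stand 13 mm farther back than shut.
Start: joints at [-74.313, 4.979, 10.078, 95.1, 0, 90], TCP at [0.149, -0.53, 0.25] pointing down, gripper open.
Joint ranges: [-179.16, 179.16], [-48.56, 103.87], [-65.8, 70.77], [-126.05, 130.52], [-82.76, 87.17], [-180, 180]. Speed limits (degrees/s): [127.2, 127.2, 147.25, 180, 180, 180].

INTERFACE

Orientations are given as [roll, pitch, yaw] about the fixed x, y, z axes, in that order (R = Rz(yaw) Ry(pitch) Rx(roll)).
In Python, from workcell import bot gives the robot as it stands. The module is installed in compiled form; this text tells all that it offers.
- The arm moves only by the tool play_rows, never from a script. Its argument "increments" is a list of rows, each an object with "slide": the shift along the tool's x, y, z in mm, a list of three; "angular": the turn, a rotation vector about the tool's x, y, z in degrees, a list of three; "claw": the opening, from -1 (shut) to 1 (fully open). In form: [{"slide": [x, y, z], "angular": [rx, ry, rz], "claw": claw}, ...]. A call has 1 to 8 rows; each row shifts and turns the commanded pose from where the row before left it, along the tool's axes as they then stand; what a row does not reach is not made up. A row lasts 1/10 s, in which the tool goes at most 50 mm and 8.59 degrees, less where a joint would pass 70% of its speed; a pose out of reach is approached as far as the arm can. A call is refused whole if a number of a shift passes 50 or a number of a turn 8.59, either way. A call with a gripper value outside its range is refused whole. The fingers move at their own pace and stop on an object; "squeeze" is the grip in N (left out, the last holds). Time passes only in rows, so rows that do not move let the fingers close. It gives the time, the measured TCP pose, the force, the opening and the grip force at its end, in the units of the state.
- bot.get_obs(): the state, without advancing time (a new reading comes with each control period).
- bot.camera(name): name is "side" or "top" or "wrist"; returns the picture (480x640x3 uint8, red, green, blue); there is no depth.
- bot.camera_info(name): a dict with "fovy" (degrees; the focal length in pixels is half the picture's height over the tangent of half this angle, whatever the lens; pixels are square), "cx", "cy" (the principal point, pixels), "k1" (the pictures are not rectified: a ray, as slopes to the right and down, at radius r is drawn at 1 + k1 r^2 times it, then the intrinsics apply), "R" (3x3) and "t" (3): a world point X has camera coordinates R X + t. Camera axes: x right, y down, z forward; pixel columns grow to the right and rows downward; lengths in m; the calibration is good to about 2 mm. A picture is of the moment at which its call begins: read the wrist's pose just before it. camera_info takes no time and is no camera call; for the wrist camera it gives the pose at the moment of the call.
- bot.job_done(): hands the job in; it is judged then, once.
The state is a dict: "time": time; "q": joint angles; "qd": joint speeds; "joint_efforts": joint torques, N m; "ee_pos": TCP position; "tcp_rot": TCP orientation; "wrist_force": force on the tool from outside, world axes, zero at the start; "torque": the same for the moment, N m; "opening": finger opening in m; "grasp_force": force on a finger pad.
Only numpy, scipy, OpenCV 4.12 (cv2) and the standard library are available. Lean on these libraries where they do the work, as an engineer would, in place of code of your own. Each camera call takes 0.05 s, during which the arm holds its last target. There are 200 camera calls.

TASK

Move the one tall capped tube out of the white rack into the empty well of the metal clamp block and let it stand there, fully home. Then screw the knurled nut in the middle of the block down until it bottoms out and back it off a quarter turn, so that the glass has room to expand. Finish while still gripping the nut there, and leave the other tubes and the things on the bench where they are.

Things in the scene. Friction and masses are not known exactly. Their poses are not given: they have to be found in the camera images.
- sample: the tall tube, upright in a hole of the rack (which hole varies): glass, 18 mm diameter with a rounded foot, 112 mm tall overall, its top 18 mm being a blue screw cap of 24 mm diameter, rigidly fixed on; about 40 g. Origin: centre of its foot; z up along the tube, so the cap's middle is 103 mm above the origin
- rack: white plastic block, fixed, 110 mm (its x) by 160 mm (its y) by 55 mm tall, with 2 x 3 holes of 20 mm diameter, 45 mm deep, 50 mm apart, at x = -25, 25 mm and y = -50, 0, 50 mm. It holds the sample and three short tubes. The sample stands out 67 mm above its top, the short ones 35 mm. Origin: centre of its underside
- clamp: clamp block, fixed: aluminium, 70 (its x) by 200 (its y) by 60 mm tall, two wells 20 mm wide at y = +75 mm (empty) and -75 mm (taken by the balance tube); in its middle a stud up to 120 mm above the bench carries the nut. Under the nut hangs a steel plate 8 mm thick that sinks with it, its top 74 mm above the bench when bottomed, up to 5 mm higher when loose. Origin: centre of its underside
- well (a point): centre of the mouth of the empty well, 60 mm above the bench, axes as the clamp block's; the well is 48 mm deep with a flat floor, and the clamp plate's 24 mm hole lies right over it. A tube fully home has its foot 48 mm below this point
- nut_grip (a point): point on the nut's vertical axis at the middle height of its knurled part. The knurled part is brass, upright, 36 mm diameter and 28 mm tall (14 mm above to 14 mm below this point); a 22 mm wide, 10 mm tall neck joins it to the clamp plate below. About 98 mm above the bench when bottomed, rising 1.27 mm per rad unscrewed (8 mm a turn)
- nut (a joint): how far the nut is unscrewed, rad: 0 = bottomed out at its hard stop, grows as it is turned anticlockwise seen from above, at most 4.0. Clockwise seen from above tightens. It starts already on its thread, 1.2 to 2.4 rad from the bottom, turns with a steady light friction of about 0.1 N m and stays where it is left
- balance: a tube just like the sample, standing in the other well of the clamp block; not to be moved; origin: centre of its foot
- short1: short capped glass tube, 80 mm tall overall, otherwise like the sample, in another hole of the rack; not to be moved; origin: centre of its foot
- short2: short capped glass tube, 80 mm tall overall, otherwise like the sample, in another hole of the rack; not to be moved; origin: centre of its foot
- short3: short capped glass tube, 80 mm tall overall, otherwise like the sample, in another hole of the rack; not to be moved; origin: centre of its foot
- cork_ring: cork flask ring lying on the bench, 90 mm diameter, 22 mm tall, bystander; origin: centre of its underside
- beaker: glass beaker, 72 mm diameter, 85 mm tall, bystander; origin: centre of its underside
- amber_bottle: amber glass bottle, 76 mm diameter, 160 mm tall, bystander; origin: centre of its underside
- wash_bottle: white plastic bottle, 70 mm diameter, 170 mm tall, bystander; origin: centre of its underside
- stopper: red-brown rubber stopper, 36 mm diameter, 28 mm tall, bystander; origin: centre of its underside
- spatula: steel micro-spatula lying on the bench, 160 mm long, bystander; origin: middle of its underside
Mind the look-alikes: they are no part of the job. Leave any green or pink look-alike of the sample alone.

How it is judged:
By the outcome, as a careful person would: the job done as asked, in the order asked, and still so for the second after the job is handed in, while the arm keeps its last pose, push and grip.
It also fails if it takes over 58 s, if anything falls off the work surface, if the arm or the gripper's body presses on something with over 40 N, if the wrist force passes 120 N, or if a joint passes its speed limit or range.

## Working session

There is one attempt and no reset: what is moved stays moved. The work goes in short steps, Python scripts to look and compute and a tool call to move; the robot and the scene stay as the last step left them, time stands still between calls to the robot, and variables do not carry over. Pictures are saved under pics/ and viewed, at most 10 in all, crops included, and the job is handed in when it is done.

Besides the shell and the picture viewer there is one more tool, called as name(argument=value, ...) on one line, values as JSON. play_rows: Moves the arm, as the interface text tells. Its arguments: {"type":"object","properties":{"increments":{"type":"array"},"squeeze":{"type":"number"}},"required":["increments"]}

```bash
mkdir -p pics
cat > h.py <<'E'
import numpy as np, cv2
from workcell import bot
def snap(n,f):
    i=bot.camera_info(n); im=np.array(bot.camera(n)); cv2.imwrite('pics/'+f,im[:,:,::-1]); np.save('pics/'+f+'.npy',im); return im,i
def ray(i,u,v):
    f=240/np.tan(np.radians(i['fovy'])/2); d=np.array([(u-i['cx'])/f,(v-i['cy'])/f]); s=d.copy()
    for _ in range(20): s=d/(1+i['k1']*(s@s))
    R=np.array(i['R']);t=np.array(i['t']); return -R.T@t, R.T@np.array([s[0],s[1],1])
def onz(i,u,v,z):
    c,d=ray(i,u,v); return c+d*(z-c[2])/d[2]
def proj(i,X):
    p=np.array(i['R'])@np.array(X)+np.array(i['t']); s=p[:2]/p[2]; f=240/np.tan(np.radians(i['fovy'])/2)
    s=s*(1+i['k1']*(s@s)); return s*f+[i['cx'],i['cy']]
E
python3 - <<'E'
from h import *
print(bot.get_obs())
ims=[]
for n in('top','side'):
    im,i=snap(n,n+'0.png'); print(n,i)
E
```

```text
{'time': 0.0, 'q': array([-7.43129911e+01,  5.01132429e+00,  1.00320184e+01,  9.51003939e+01,
       -2.50119655e-04,  9.00005495e+01]), 'qd': array([ 0.04566849,  0.03183388,  0.06822275,  0.05969572, -0.06491981,
       -0.00940268]), 'joint_efforts': array([-1.37317211e-04, -5.20388460e+01,  4.64800501e+01,  1.65235461e-02,
        7.68384643e-05,  2.10414794e-05]), 'ee_pos': array([ 0.14864857, -0.52929908,  0.2495591 ]), 'tcp_rot': array([-1.79920300e+02,  2.50883712e-04,  1.56864598e+01]), 'wrist_force': array([ 0.25074263, -0.08594606,  0.16750713]), 'torque': array([-0.00132688,  0.01111202, -0.05559328]), 'grasp_force': 0.0, 'opening': 0.08576160308024042}
top {'fovy': 53.41468906772289, 'cx': 323.14420760723044, 'cy': 242.75105105682812, 'k1': -0.05969314555107288, 'R': array([[ 0.01666813, -0.99959875, -0.02290226],
       [-0.98684665, -0.0127632 , -0.16115454],
       [ 0.16079757,  0.02528717, -0.98666342]]), 't': array([-0.01393229,  0.58356208,  0.9349735 ])}
side {'fovy': 57.636138986166564, 'cx': 323.8051382325756, 'cy': 244.0415503868496, 'k1': -0.07115423953184209, 'R': array([[-0.97171947, -0.23611672, -0.00318775],
       [-0.11763699,  0.49574256, -0.86046548],
       [ 0.20475059, -0.83575607, -0.50949876]]), 't': array([0.54555409, 0.14882446, 0.77382456])}
```

View pics/top0.png

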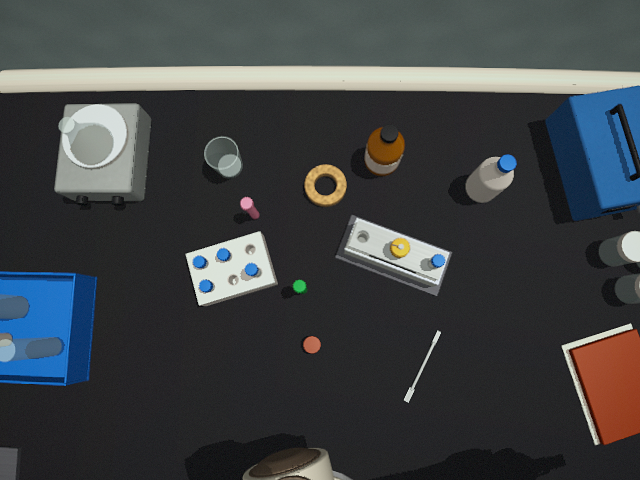

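View pics/side0.png

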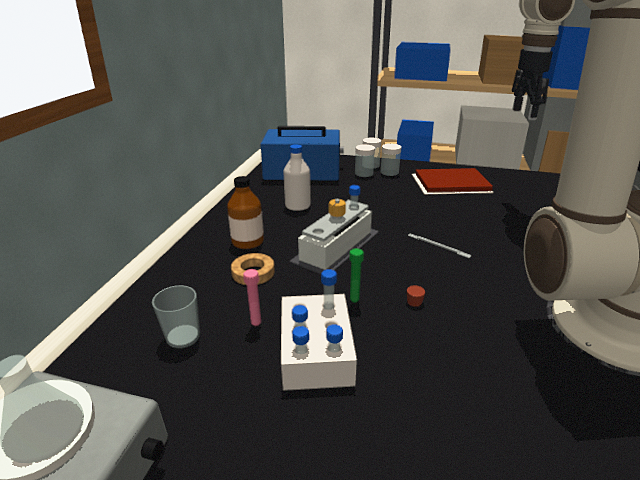

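The top view shows four blue caps in the rack at (199,262), (223,255), (206,286) and (251,270). Other things that could be mistaken for the sample are the balance at (438,261), the green tube at (299,286) and the pink tube at (247,205). In the side view the tall blue one is at (329,277), at the clamp-side end of the rack, which should be top (251,270). I'll measure and check it in a close crop.

```bash
cat > m.py <<'E'
from h import *
def blobs(m,a0=20):
    n,l,s,c=cv2.connectedComponentsWithStats(m.astype(np.uint8)); return [(c[k],s[k]) for k in range(1,n) if s[k][4]>a0]
E
python3 - <<'E'
from m import *
I={n:bot.camera_info(n) for n in('top','side')}
im={n:np.load(f'pics/{n}0.png.npy') for n in I}
for n in I:
    h=cv2.cvtColor(im[n],cv2.COLOR_RGB2HSV)
    for nm,lo,hi in(('blue',(100,120,60),(125,255,255)),('yel',(18,120,80),(32,255,255)),('green',(50,120,50),(80,255,255)),('pink',(160,80,80),(178,255,255))):
        for c,s in blobs(cv2.inRange(h,lo,hi)):
            if s[4]<800: print(n,nm,c.round(1),s,[onz(I[n],*c,z)[:2].round(4).tolist() for z in(.08,.106,.115)])
# tall check: project sample candidate
c=onz(I['top'],251,270,.122); print(c,proj(I['side'],c))
a=cv2.resize(im['top'][200:320,170:470],None,fx=2.6,fy=2.6,interpolation=cv2.INTER_CUBIC)
b=cv2.resize(im['side'][170:400,220:400],None,fx=1.2,fy=1.2)
o=np.zeros((600,800,3),np.uint8);o[:312,:780]=a;o[312:312+276,:216]=b
cv2.imwrite('pics/crop1.png',o[:,:,::-1])
E
```

```text
top blue [506.6 163. ] [497 154  20  19 282] [[0.7488, -0.3793], [0.7399, -0.3696], [0.7368, -0.3662]]
top blue [223.1 254.3] [217 248  13  13 128] [[0.5524, 0.1933], [0.5488, 0.1871], [0.5476, 0.1849]]
top blue [437.7 260.5] [431 254  14  14 134] [[0.5458, -0.2327], [0.5425, -0.2271], [0.5413, -0.2252]]
top blue [199.1 261.6] [193 256  14  12 131] [[0.5369, 0.2409], [0.5339, 0.2334], [0.5328, 0.2308]]
top blue [251.  269.1] [245 263  13  13 130] [[0.5235, 0.1359], [0.5208, 0.1313], [0.5199, 0.1297]]
top blue [205.5 285.6] [199 280  14  12 131] [[0.4894, 0.2254], [0.4876, 0.2183], [0.487, 0.2158]]
top yel [399.4 247.7] [390 238  20  20 263] [[0.5704, -0.1574], [0.5664, -0.1538], [0.565, -0.1526]]
top green [299.6 286.3] [293 279  15  15 167] [[0.4912, 0.0387], [0.4894, 0.0368], [0.4887, 0.0361]]
top pink [250.6 209. ] [240 197  20  22 160] [[0.6457, 0.1418], [0.6396, 0.137], [0.6375, 0.1354]]
side blue [354.1 189.8] [349 184  12  12 115] [[0.5566, -0.3066], [0.5468, -0.2475], [0.5434, -0.2271]]
side blue [328.5 276.9] [321 269  16  17 237] [[0.5325, 0.0826], [0.5242, 0.1189], [0.5212
[... 295 characters left out ...]
0.5272, 0.2748]]
side yel [402.4  81.9] [396  80  11   7  23] [[0.5603, -1.8383], [0.5503, -1.6896], [0.5468, -1.6381]]
side yel [554.2  93.5] [550  90  10   7  28] [[-0.2225, -1.7673], [-0.1867, -1.6228], [-0.1743, -1.5727]]
side yel [564.   92.6] [560  90   9   7  21] [[-0.2807, -1.8128], [-0.2414, -1.6656], [-0.2279, -1.6146]]
side yel [337.  207.7] [329 199  17  18 217] [[0.5771, -0.1952], [0.5661, -0.1426], [0.5622, -0.1245]]
side green [355.3 272.5] [349 248  15  55 553] [[0.4887, 0.0581], [0.4829, 0.0957], [0.4809, 0.1088]]
side pink [252.7 295.2] [244 269  17  57 625] [[0.6438, 0.1641], [0.6289, 0.1956], [0.6237, 0.2065]]
[0.51751821 0.12843704 0.122     ] [331.14601201 272.67688009]
```

View pics/crop1.png

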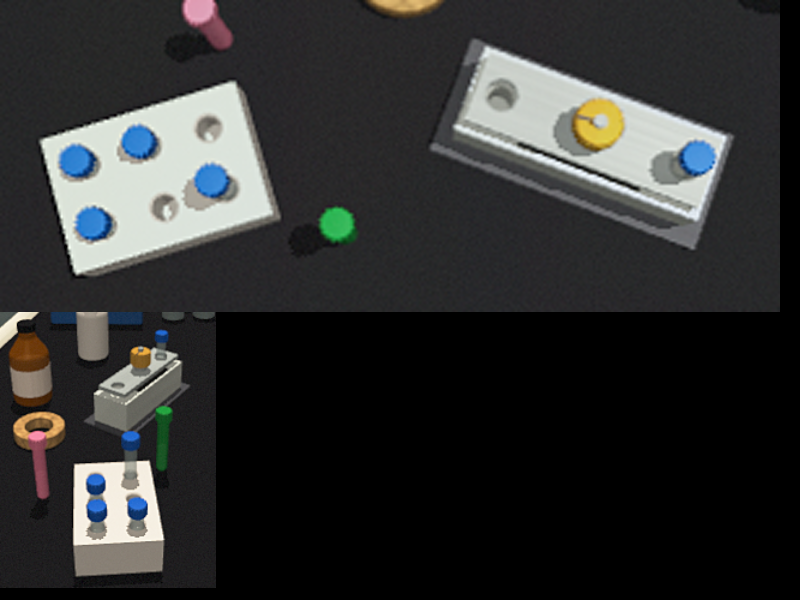

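The crop confirms it. The cap at top (251,269) stands well off its hole, and triangulates to about (0.520, 0.130) with its middle at z≈0.115, so it is the tall tube. Its two nearest holes are empty. The nut is at about (0.565, -0.153) and the empty well at about (0.589, -0.082). I'm moving above the sample.

play_rows(increments=[{"slide": [33,-33,0],"angular": [0,0,0],"claw": 0.3},{"slide": [33,-33,0],"angular": [0,0,0],"claw": 0.3},{"slide": [33,-33,0],"angular": [0,0,0],"claw": 0.3},{"slide": [33,-33,0],"angular": [0,0,0],"claw": 0.3},{"slide": [33,-33,0],"angular": [0,0,0],"claw": 0.3},{"slide": [33,-33,0],"angular": [0,0,0],"claw": 0.3},{"slide": [33,-33,0],"angular": [0,0,0],"claw": 0.3},{"slide": [33,-33,0],"angular": [0,0,0],"claw": 0.3}], squeeze=50)

```text
time: 0.9
ee_pos: [0.3318, -0.2022, 0.2502]
tcp_rot: [180.0, -0.0, 15.7]
wrist_force: [0.9, -1.2, 0.2]
opening: 0.0556
grasp_force: 0.0
```

play_rows(increments=[{"slide": [33,-33,0],"angular": [0,0,0],"claw": 0.3},{"slide": [33,-33,0],"angular": [0,0,0],"claw": 0.3},{"slide": [33,-33,0],"angular": [0,0,0],"claw": 0.3},{"slide": [33,-33,0],"angular": [0,0,0],"claw": 0.3},{"slide": [33,-33,0],"angular": [0,0,0],"claw": 0.3},{"slide": [33,-33,0],"angular": [0,0,0],"claw": 0.3},{"slide": [33,-33,0],"angular": [0,0,0],"claw": 0.3},{"slide": [7,-6,0],"angular": [0,0,0],"claw": 0.3}])

```text
time: 1.7
ee_pos: [0.4977, 0.0921, 0.249]
tcp_rot: [-180.0, 0.1, 15.9]
wrist_force: [-0.7, -0.3, -0.2]
opening: 0.0558
grasp_force: 0.0
```

play_rows(increments=[{"slide": [0,0,0],"angular": [0,0,-8],"claw": 0.3},{"slide": [0,0,0],"angular": [0,0,-8],"claw": 0.3},{"slide": [0,0,0],"angular": [0,0,-8],"claw": 0.3},{"slide": [0,0,0],"angular": [0,0,-8],"claw": 0.3},{"slide": [0,0,0],"angular": [0,0,-8],"claw": 0.3},{"slide": [0,0,0],"angular": [0,0,-8],"claw": 0.3},{"slide": [0,0,0],"angular": [0,0,-8],"claw": 0.3},{"slide": [0,0,0],"angular": [0,0,0],"claw": 0.3}])

```text
time: 2.5
ee_pos: [0.4963, 0.0881, 0.2501]
tcp_rot: [-180.0, 0.0, 71.8]
wrist_force: [-1.6, 0.5, -0.8]
opening: 0.0556
grasp_force: 0.0
```

Run:
```python
from m import *
o=bot.get_obs();print(o['time'],o['q'].round(1),o['ee_pos'],o['tcp_rot'],o['opening'])
im,i=snap('wrist','w1.png')
print(i)
h=cv2.cvtColor(im,cv2.COLOR_RGB2HSV)
for c,s in blobs(cv2.inRange(h,(100,120,60),(125,255,255)),200): print(c.round(1),s,[onz(i,*c,z)[:2].round(4) for z in(.09,.114,.122)])
```

```text
2.5 [ 10.1  -1.3   3.6  94.9  -0.  118.3] [0.49630474 0.08807453 0.25008203] [-1.79971285e+02  1.98979136e-02  7.17811690e+01] 0.05557622244326086
{'fovy': 69.73920090457094, 'cx': 323.88171016361366, 'cy': 236.9357319687472, 'k1': -0.022756698370135307, 'R': array([[ 0.94964904, -0.31331186, -0.00154533],
       [-0.2988731 , -0.90734329,  0.29564003],
       [-0.09402967, -0.28029241, -0.95529817]]), 't': array([-0.44284678,  0.19039842,  0.4516122 ])}
[312.6  16.3] [297   0  32  36 968] [array([0.5367, 0.2392]), array([0.5353, 0.2326]), array([0.5348, 0.2304])]
[260.3  58.7] [244  41  33  36 910] [array([0.4905, 0.2249]), array([0.493 , 0.2195]), array([0.4938, 0.2177])]
[351.2  73.8] [336  57  32  35 835] [array([0.5521, 0.1935]), array([0.5494, 0.1907]), array([0.5485, 0.1898])]
[337.7 169.5] [323 153  31  33 778] [array([0.5207, 0.1283]), array([0.5206, 0.131 ]), array([0.5206, 0.1319])]
```

View pics/w1.png

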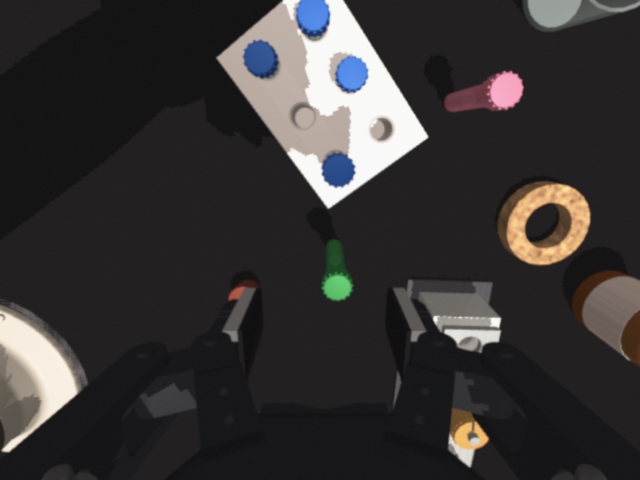

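The wrist view shows the sample cap at (338,170), giving (0.5205, 0.131), which agrees with the top view. The green tube at (337,287) is behind and clear. Next I centre over the sample, descend and close.

play_rows(increments=[{"slide": [24,5,0],"angular": [0,0,0],"claw": 0.3},{"slide": [24,5,0],"angular": [0,0,0],"claw": 0.3},{"slide": [0,0,35],"angular": [0,0,0],"claw": 0.3},{"slide": [0,0,35],"angular": [0,0,0],"claw": 0.3},{"slide": [0,0,30],"angular": [0,0,0],"claw": 0.3},{"slide": [0,0,25],"angular": [0,0,0],"claw": 0.3},{"slide": [0,0,13],"angular": [0,0,0],"claw": 0.3},{"slide": [0,0,0],"angular": [0,0,0],"claw": 0.3}])

```text
time: 3.35
ee_pos: [0.5202, 0.1306, 0.1107]
tcp_rot: [-179.9, 0.1, 71.5]
wrist_force: [-0.0, -0.0, 1.0]
opening: 0.0557
grasp_force: 0.0
```

play_rows(increments=[{"slide": [0,0,0],"angular": [0,0,0],"claw": -0.2},{"slide": [0,0,0],"angular": [0,0,0],"claw": -0.4},{"slide": [0,0,0],"angular": [0,0,0],"claw": -0.6},{"slide": [0,0,0],"angular": [0,0,0],"claw": -1},{"slide": [0,0,0],"angular": [0,0,0],"claw": -1},{"slide": [0,0,0],"angular": [0,0,0],"claw": -1}], squeeze=40)

```text
time: 3.95
ee_pos: [0.5219, 0.1312, 0.114]
tcp_rot: [179.9, -0.1, 71.7]
wrist_force: [-1.2, -0.7, 6.0]
opening: 0.0225
grasp_force: 39.1
```

Run:
```python
from m import *
o=bot.get_obs();print(o['ee_pos'],o['tcp_rot'],o['wrist_force'])
im,i=snap('wrist','w2.png')
h=cv2.cvtColor(im,cv2.COLOR_RGB2HSV)
for c,s in blobs(cv2.inRange(h,(100,120,40),(125,255,255)),200): print(c.round(1),s,[onz(i,*c,z)[:2].round(4) for z in(.09,.114,.122)])
```

```text
[0.52192149 0.13121199 0.11396983] [ 1.79866722e+02 -8.58889571e-02  7.16744096e+01] [-1.24326398 -0.69068646  6.02519486]
[275.1  43.2] [ 243    6   64   75 3498] [array([0.5379, 0.2406]), array([0.5391, 0.2346]), array([0.5395, 0.2326])]
[183.9 121.1] [ 150   90   70   63 3208] [array([0.4922, 0.2256]), array([0.5008, 0.222 ]), array([0.5036, 0.2209])]
[347.8 147. ] [ 319  117   58   60 2477] [array([0.553 , 0.1944]), array([0.5517, 0.1959]), array([0.5513, 0.1964])]
[323.8 328.2] [ 294  292   61   71 3566] [array([0.5162, 0.1157]), array([0.5209, 0.1299]), array([0.5225, 0.1346])]
```

View pics/w2.png

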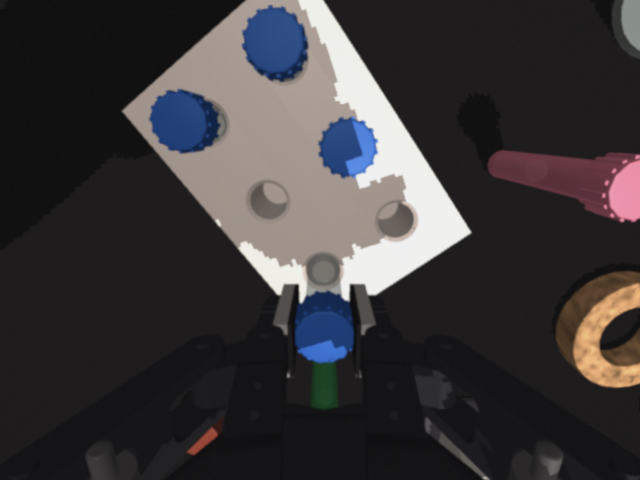

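The sample is gripped, its cap at (324,328) between the pads. I'll lift it and carry it to just short of the well, so the well stays in the wrist view.

play_rows(increments=[{"slide": [0,0,-10],"angular": [0,0,0],"claw": -1},{"slide": [0,0,-20],"angular": [0,0,0],"claw": -1},{"slide": [0,0,-30],"angular": [0,0,0],"claw": -1},{"slide": [0,0,-30],"angular": [0,0,0],"claw": -1},{"slide": [0,0,-20],"angular": [0,0,0],"claw": -1},{"slide": [0,0,-10],"angular": [0,0,0],"claw": -1}])

```text
time: 4.6
ee_pos: [0.5216, 0.1311, 0.2351]
tcp_rot: [179.8, -0.1, 71.7]
wrist_force: [0.5, 0.2, -0.4]
opening: 0.0224
grasp_force: 39.4
```

play_rows(increments=[{"slide": [-18,13,0],"angular": [0,0,0],"claw": -1},{"slide": [-31,18,0],"angular": [0,0,0],"claw": -1},{"slide": [-31,18,0],"angular": [0,0,0],"claw": -1},{"slide": [-36,19,0],"angular": [0,0,0],"claw": -1},{"slide": [-36,19,0],"angular": [0,0,0],"claw": -1},{"slide": [-31,18,0],"angular": [0,0,0],"claw": -1},{"slide": [-31,17,0],"angular": [0,0,0],"claw": -1},{"slide": [-11,8,0],"angular": [0,0,0],"claw": -1}])

```text
time: 5.4
ee_pos: [0.5737, -0.1262, 0.2316]
tcp_rot: [-179.9, 0.0, 71.5]
wrist_force: [0.3, 0.0, -1.3]
opening: 0.0226
grasp_force: 39.4
```

Run:
```python
from m import *
o=bot.get_obs();print(o['ee_pos'],o['tcp_rot'],o['wrist_force'],o['opening'])
im,i=snap('wrist','w3.png')
print(proj(i,[.589,-.082,.076]))
```

```text
[ 0.57374768 -0.12619378  0.23159822] [-1.79941390e+02  3.35126262e-02  7.15423173e+01] [ 0.30205941  0.04836603 -1.33084827] 0.022566249576801596
[325.44797505 168.89300886]
```

View pics/w3.png

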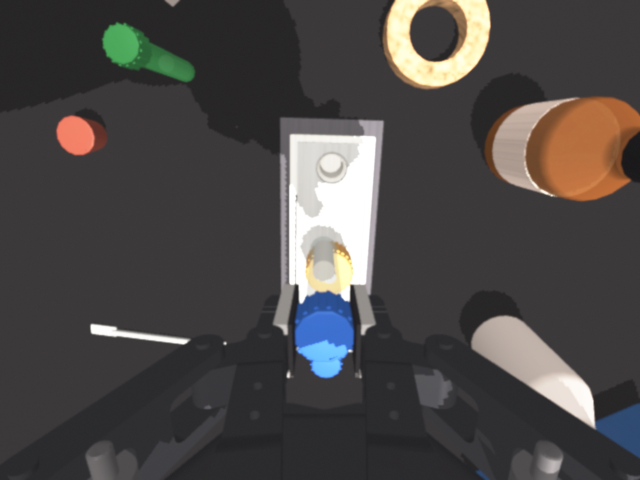

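The wrist view shows the well mouth at about (331,167), near the predicted (325,169), the nut at (330,268), and the tube held in line. I'll refine the hole centre in a zoomed crop.

Run:
```python
from m import *
im=np.load('pics/w3.png.npy')
cv2.imwrite('pics/crop2.png',cv2.resize(im[115:215,270:390],None,fx=6,fy=6,interpolation=cv2.INTER_CUBIC)[:,:,::-1])
```

```text
(no output)
```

View pics/crop2.png

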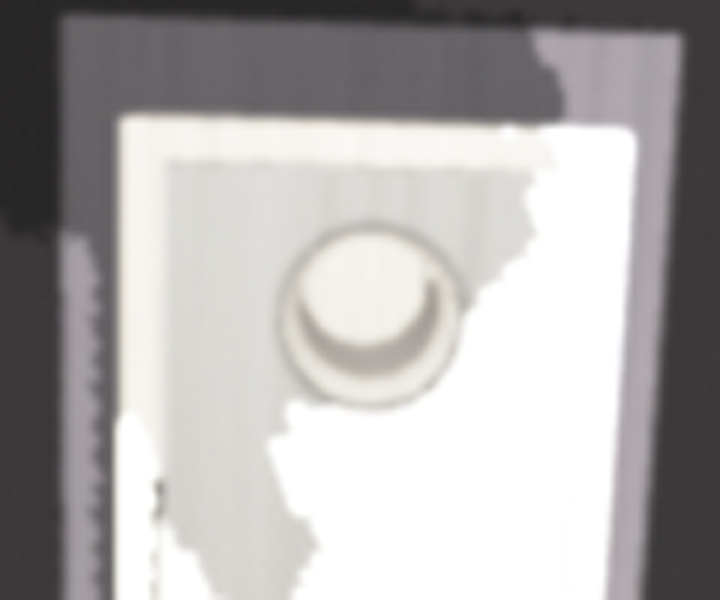

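Run:
```python
from m import *
im,i=snap('wrist','w4.png'); o=bot.get_obs(); e=o['ee_pos']
w=onz(i,331.7,167.3,.0763);print('well',w,'tcp',e,o['tcp_rot'],o['q'].round(1))
I=bot.camera_info('top'); W=onz(I,362.5,237,.0763);print('top approx',W)
print('tcp px',proj(i,e),'cap top',proj(i,e+[0,0,.009]),'foot',proj(i,e-[0,0,.103]))
h=cv2.cvtColor(im,cv2.COLOR_RGB2HSV)
for c,s in blobs(cv2.inRange(h,(100,120,40),(125,255,255)),200): print(c,s,onz(i,*c,e[2]+.008))
for c,s in blobs(cv2.inRange(h,(12,80,80),(32,255,255)),200): print('nut',c,s)
# tool-axes offsets
y=np.radians(o['tcp_rot'][2]);X=np.array([np.cos(y),np.sin(y)]);Y=np.array([np.sin(y),-np.cos(y)])
d=(w-e)[:2];print('dx,dy mm',1e3*d@X,1e3*d@Y)
s=np.array([.5206,.1313]);g=np.array([.5219,.1312]);d=w[:2]-s+g-e[:2];print('bias-cancelled',1e3*d@X,1e3*d@Y)
n=np.load('pics/top0.png.npy'); hh=n[225:250,350:376].mean(2).astype(int)
```

```text
well [ 0.59456828 -0.08275677  0.0763    ] tcp [ 0.57388068 -0.12491941  0.23150418] [-1.79926990e+02  1.03900717e-02  7.15445217e+01] [-12.3   9.9  13.4  93.6  -0.   96.2]
top approx [ 0.59161618 -0.08448257  0.0763    ]
tcp px [323.1841118  321.72131118] cap top [323.09144808 334.12528932] foot [323.77225947 243.00371381]
[323.95615134 332.3229767 ] [ 294  292   61   86 3991] [ 0.57424322 -0.12487805  0.23950418]
[622.87929825 427.86035088] [ 596  403   44   55 1425] [ 0.683099   -0.21301901  0.23950418]
nut [415.45238095  55.40702948] [382   0 109  89 882]
nut [445.7967968   23.87487487] [405   0  64  63 999]
nut [580.40170746 147.30688674] [ 525   97  115  103 8785]
nut [491.69014085 142.92676056] [485 111  24  64 355]
dx,dy mm 46.543243837239146 6.276299264739761
bias-cancelled 46.85992480970134 7.541096940923822
```

play_rows(increments=[{"slide": [10,2,0],"angular": [0,0,0],"claw": -1},{"slide": [20,3,5],"angular": [0,0,0],"claw": -1},{"slide": [10,1,10],"angular": [0,0,0],"claw": -1},{"slide": [5,0,10],"angular": [0,0,0],"claw": -1},{"slide": [0,0,0],"angular": [0,0,0],"claw": -1},{"slide": [0,0,0],"angular": [0,0,0],"claw": -1},{"slide": [0,0,0],"angular": [0,0,0],"claw": -1}])

```text
time: 6.2
ee_pos: [0.5936, -0.0829, 0.2077]
tcp_rot: [180.0, 0.0, 71.7]
wrist_force: [-0.2, -0.7, 0.1]
opening: 0.023
grasp_force: 39.4
```

Run:
```python
from m import *
o=bot.get_obs(); im,i=snap('wrist','w5.png'); e=o['ee_pos'];print(e,o['tcp_rot'])
print('foot',proj(i,e-[0,0,.103]),'below on plate',proj(i,[e[0],e[1],.0763]))
cv2.imwrite('pics/crop3.png',cv2.resize(im[150:300,260:390],None,fx=4,fy=4,interpolation=cv2.INTER_CUBIC)[:,:,::-1])
```

```text
[ 0.5935814  -0.08291581  0.20774062] [1.79968804e+02 2.13323324e-03 7.16709556e+01]
foot [324.7244124  245.15529636] below on plate [324.66292668 233.47894685]
```

View pics/crop3.png

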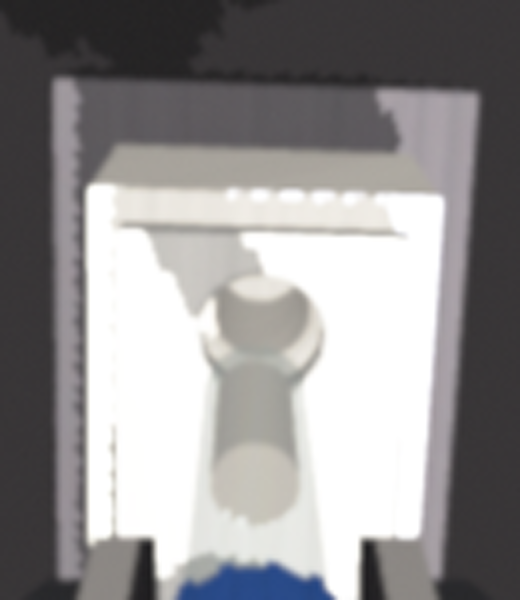

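The crop shows the hole centre at crop (262,333), where the tube axis is predicted at (259,334). So the tube is about 0.8 mm too far left, and I'll shift it by that and descend.

play_rows(increments=[{"slide": [0,0.8,10],"angular": [0,0,0],"claw": -1},{"slide": [0,0,10],"angular": [0,0,0],"claw": -1},{"slide": [0,0,10],"angular": [0,0,0],"claw": -1},{"slide": [0,0,8],"angular": [0,0,0],"claw": -1},{"slide": [0,0,8],"angular": [0,0,0],"claw": -1},{"slide": [0,0,8],"angular": [0,0,0],"claw": -1}])

```text
time: 6.85
ee_pos: [0.5944, -0.0829, 0.1525]
tcp_rot: [-180.0, 0.0, 71.7]
wrist_force: [0.5, -0.2, -1.0]
opening: 0.0226
grasp_force: 39.4
```

play_rows(increments=[{"slide": [0,0,8],"angular": [0,0,0],"claw": -1},{"slide": [0,0,8],"angular": [0,0,0],"claw": -1},{"slide": [0,0,8],"angular": [0,0,0],"claw": -1},{"slide": [0,0,6],"angular": [0,0,0],"claw": -1},{"slide": [0,0,3],"angular": [0,0,0],"claw": -1},{"slide": [0,0,0],"angular": [0,0,0],"claw": -1}])

```text
time: 7.45
ee_pos: [0.5943, -0.0828, 0.1198]
tcp_rot: [-180.0, 0.0, 71.7]
wrist_force: [-0.6, -0.3, -0.3]
opening: 0.0226
grasp_force: 39.4
```

Run:
```python
from m import *
o=bot.get_obs();print(o['ee_pos'],o['wrist_force'],o['opening'])
```

```text
[ 0.59428145 -0.08282852  0.11982633] [-0.55066489 -0.33389198 -0.33047802] 0.022642934359185286
```

play_rows(increments=[{"slide": [0,0,1],"angular": [0,0,0],"claw": -1},{"slide": [0,0,1],"angular": [0,0,0],"claw": -1},{"slide": [0,0,1],"angular": [0,0,0],"claw": -1},{"slide": [0,0,0],"angular": [0,0,0],"claw": -1},{"slide": [0,0,0],"angular": [0,0,0],"claw": -1}])

```text
time: 7.95
ee_pos: [0.5945, -0.0829, 0.1174]
tcp_rot: [180.0, -0.0, 71.7]
wrist_force: [0.6, 1.0, -1.1]
opening: 0.0228
grasp_force: 39.4
```

play_rows(increments=[{"slide": [0,0,0.7],"angular": [0,0,0],"claw": -1},{"slide": [0,0,0.7],"angular": [0,0,0],"claw": -1},{"slide": [0,0,0.6],"angular": [0,0,0],"claw": -1},{"slide": [0,0,0],"angular": [0,0,0],"claw": -1}])

```text
time: 8.35
ee_pos: [0.5947, -0.0829, 0.116]
tcp_rot: [179.9, -0.0, 71.7]
wrist_force: [-0.7, 0.3, 5.0]
opening: 0.0229
grasp_force: 39.9
```

It touched the floor with 5 N right where expected (TCP 0.116). I'll release and rise.

play_rows(increments=[{"slide": [0,0,0],"angular": [0,0,0],"claw": -0.3},{"slide": [0,0,0],"angular": [0,0,0],"claw": 0},{"slide": [0,0,0],"angular": [0,0,0],"claw": 0.3},{"slide": [0,0,0],"angular": [0,0,0],"claw": 0.3},{"slide": [0,0,-10],"angular": [0,0,0],"claw": 0.3},{"slide": [0,0,-30],"angular": [0,0,0],"claw": 0.3},{"slide": [0,0,-40],"angular": [0,0,0],"claw": 0.3},{"slide": [0,0,-30],"angular": [0,0,0],"claw": 0.3}])

```text
time: 9.15
ee_pos: [0.5945, -0.0829, 0.2284]
tcp_rot: [179.9, -0.0, 71.7]
wrist_force: [1.3, 0.7, -0.0]
opening: 0.0555
grasp_force: 0.0
```

Run:
```python
from m import *
I={}
for n in('top','side'):
    im,I[n]=snap(n,n+'1.png'); h=cv2.cvtColor(im,cv2.COLOR_RGB2HSV)
    for nm,lo,hi in(('blue',(100,120,40),(125,255,255)),('yel',(15,120,60),(32,255,255))):
        for c,s in blobs(cv2.inRange(h,lo,hi)):
            if 60<s[4]<800: print(n,nm,c.round(1),s,[onz(I[n],*c,z)[:2].round(4).tolist() for z in(.106,.115)])
print(bot.get_obs()['ee_pos'],bot.get_obs()['q'])
im=np.load('pics/side1.png.npy')
cv2.imwrite('pics/crop4.png',cv2.resize(im[150:280,280:400],None,fx=4.5,fy=4.5,interpolation=cv2.INTER_CUBIC)[:,:,::-1])
```

```text
top blue [506.6 163. ] [497 154  20  19 281] [[0.7398, -0.3696], [0.7367, -0.3663]]
top blue [223.1 254.3] [217 248  13  13 128] [[0.5488, 0.1871], [0.5476, 0.1849]]
top blue [199.1 261.6] [193 256  14  12 131] [[0.5339, 0.2334], [0.5328, 0.2308]]
top blue [205.5 285.7] [199 280  14  12 132] [[0.4875, 0.2182], [0.4869, 0.2158]]
top yel [315.  183.7] [304 164  24  42 540] [[0.6921, 0.0113], [0.6894, 0.0109]]
side blue [354.3 189.7] [349 184  12  12 123] [[0.5465, -0.2477], [0.5431, -0.2273]]
side blue [317.9 213.5] [312 208  13  12 142] [[0.5996, -0.1053], [0.5951, -0.0879]]
side blue [299.5 313.1] [292 305  16  18 232] [[0.5448, 0.2203], [0.5415, 0.2306]]
side blue [334.3 333.4] [327 325  16  18 257] [[0.4849, 0.2512], [0.4829, 0.2609]]
side blue [300.4 335. ] [293 326  16  19 262] [[0.5303, 0.2654], [0.5272, 0.2748]]
side yel [443.2 145.2] [432 143  23   5  62] [[0.3402, -0.6505], [0.3412, -0.6214]]
side yel [442.8 155.6] [431 147  25  17 266] [[0.3412, -0.5505], [0.3422, -0.5235]]
side yel [523.3 164.4] [520 156   9  14  67] [[0.1203, -0.5341], [0.1261, -0.5075]]
side yel [236.7 198.8] [228 188  19  24 112] [[0.7996, -0.1358], [0.7908, -0.1177]]
side yel [336.4 207.6] [328 199  18  18 255] [[0.5673, -0.1428], [0.5635, -0.1246]]
[ 0.59576323 -0.08304203  0.23106754] [-7.93535221e+00  1.13956443e+01  1.50993375e+01  9.32660686e+01
  3.52927672e-04  1.00376980e+02]
```

View pics/crop4.png

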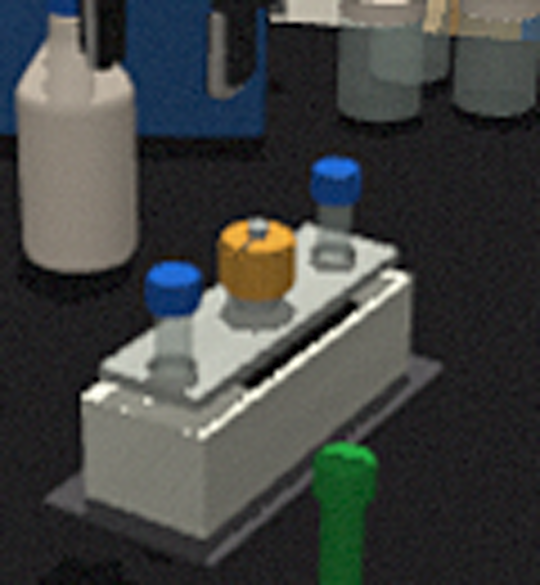

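The sample stands home like the balance, its cap at crop (174,288) and the balance cap at (335,181). The nut is at (257,258). I'll back up for a wrist look at the nut.

play_rows(increments=[{"slide": [-20,0,0],"angular": [0,0,0],"claw": 0.3},{"slide": [-40,0,0],"angular": [0,0,0],"claw": 0.3},{"slide": [-40,0,0],"angular": [0,0,0],"claw": 0.3},{"slide": [-20,0,0],"angular": [0,0,0],"claw": 0.3},{"slide": [0,0,0],"angular": [0,0,0],"claw": 0.3},{"slide": [0,0,0],"angular": [0,0,0],"claw": 0.3}])

```text
time: 9.85
ee_pos: [0.5566, -0.1968, 0.2252]
tcp_rot: [-180.0, -0.0, 71.6]
wrist_force: [0.2, 0.5, 0.2]
opening: 0.0553
grasp_force: 0.0
```

Run:
```python
from m import *
o=bot.get_obs(); im,i=snap('wrist','w6.png'); e=o['ee_pos'];print(e,o['tcp_rot'])
h=cv2.cvtColor(im,cv2.COLOR_RGB2HSV)
for nm,lo,hi in(('blue',(100,120,40),(125,255,255)),('yel',(12,80,60),(32,255,255))):
  for c,s in blobs(cv2.inRange(h,lo,hi),200): print(nm,c.round(1),s,[onz(i,*c,z)[:2].round(4).tolist() for z in (.11,.115,.124)])
print(proj(i,[.568,-.153,.114]),proj(i,[.5945,-.0829,.124]))
cv2.imwrite('pics/crop5.png',cv2.resize(im[60:260,220:430],None,fx=3,fy=3,interpolation=cv2.INTER_CUBIC)[:,:,::-1])
```

```text
[ 0.55664397 -0.19681451  0.22519536] [-1.79985528e+02 -1.64215486e-02  7.16324034e+01]
blue [322.9  55.8] [ 303   31   40   50 1459] [[0.5939, -0.0811], [0.5936, -0.082], [0.5931, -0.0836]]
blue [316.5 283.4] [299 263  37  39 919] [[0.5397, -0.2278], [0.5406, -0.2256], [0.5421, -0.2218]]
blue [617.1 401. ] [ 574  365   66   86 3137] [[0.7529, -0.4181], [0.7493, -0.412], [0.7428, -0.401]]
blue [495.1 459.6] [477 434  42  46 764] [[0.6391, -0.4496], [0.6378, -0.4428], [0.6356, -0.4306]]
yel [591.5  49.1] [ 538    0  102  102 9116] [[0.7572, -0.1298], [0.7535, -0.1297], [0.7468, -0.1295]]
yel [499.1  71.2] [491  33  28  73 468] [[0.6981, -0.1246], [0.6957, -0.1246], [0.6913, -0.1246]]
yel [320.6 175.7] [ 295  150   53   53 1944] [[0.5686, -0.1518], [0.5688, -0.1512], [0.5693, -0.1502]]
[320.31783873 178.34700807] [324.83810279  53.73959509]
```

View pics/crop5.png

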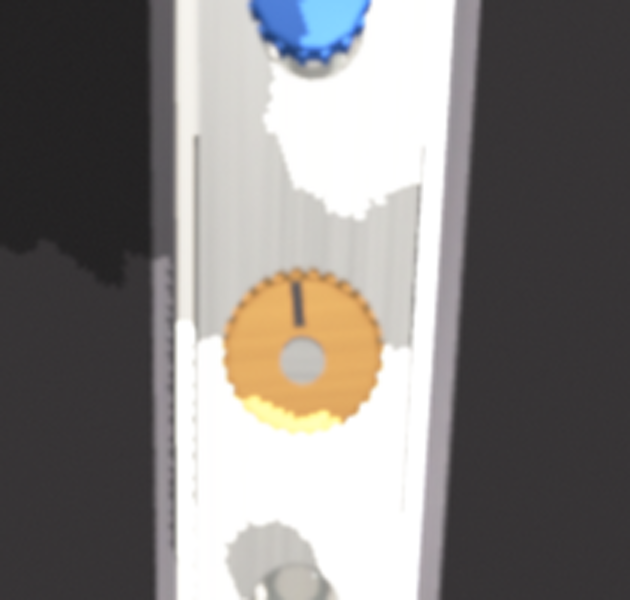

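The crop shows the nut disc centred at (303,350), i.e. (0.569, -0.152), with its mark pointing up at (297,303). I'll go over it and unwind the wrist to leave room for tightening.

play_rows(increments=[{"slide": [23,-1,0],"angular": [0,0,0],"claw": 0.3},{"slide": [23,-1,0],"angular": [0,0,0],"claw": 0.3},{"slide": [0,0,0],"angular": [0,0,-8.5],"claw": 0.3},{"slide": [0,0,0],"angular": [0,0,-8.5],"claw": 0.3},{"slide": [0,0,0],"angular": [0,0,-8.5],"claw": 0.3},{"slide": [0,0,0],"angular": [0,0,-8.5],"claw": 0.3},{"slide": [0,0,0],"angular": [0,0,-8.5],"claw": 0.3},{"slide": [0,0,0],"angular": [0,0,-8.5],"claw": 0.3}])

```text
time: 10.7
ee_pos: [0.5697, -0.151, 0.2252]
tcp_rot: [180.0, -0.0, 123.1]
wrist_force: [-0.9, 0.3, 0.7]
opening: 0.0555
grasp_force: 0.0
```

play_rows(increments=[{"slide": [0,0,0],"angular": [0,0,-8.5],"claw": 0.3},{"slide": [0,0,0],"angular": [0,0,-8.5],"claw": 0.3},{"slide": [0,0,0],"angular": [0,0,-8.5],"claw": 0.3},{"slide": [0,0,0],"angular": [0,0,-8.5],"claw": 0.3},{"slide": [0,0,0],"angular": [0,0,-8.5],"claw": 0.3},{"slide": [0,0,0],"angular": [0,0,-8.5],"claw": 0.3},{"slide": [0,0,0],"angular": [0,0,-8.5],"claw": 0.3},{"slide": [0,0,0],"angular": [0,0,-8.5],"claw": 0.3}])

```text
time: 11.5
ee_pos: [0.5697, -0.1511, 0.2252]
tcp_rot: [180.0, -0.0, -168.9]
wrist_force: [-0.3, -1.4, -0.4]
opening: 0.0556
grasp_force: 0.0
```

play_rows(increments=[{"slide": [0,0,0],"angular": [0,0,-8.5],"claw": 0.3},{"slide": [0,0,0],"angular": [0,0,-8.5],"claw": 0.3},{"slide": [0,0,0],"angular": [0,0,0],"claw": 0.3},{"slide": [0,0,0],"angular": [0,0,0],"claw": 0.3}])

```text
time: 11.9
ee_pos: [0.5695, -0.1516, 0.2253]
tcp_rot: [180.0, -0.0, -152.5]
wrist_force: [-0.4, -0.2, -0.3]
opening: 0.0558
grasp_force: 0.0
```

Run:
```python
from m import *
o=bot.get_obs(); print(o['time'],o['ee_pos'],o['tcp_rot'],o['q'].round(1),o['wrist_force'],o['torque'])
d=np.array([.569,-.1523])-o['ee_pos'][:2]; y=np.radians(o['tcp_rot'][2]);print(1e3*d@[np.cos(y),np.sin(y)],1e3*d@[np.sin(y),-np.cos(y)])
```

```text
11.9 [ 0.56952328 -0.15161241  0.22525462] [ 1.79992177e+02 -1.79604144e-04 -1.52497236e+02] [-14.9  10.   12.9  92.9   0.  -42.4] [-0.43341447 -0.20010319 -0.3235516 ] [-0.02000896  0.02149685 -0.02255486]
0.7816687730705156 -0.36823460227248983
```

play_rows(increments=[{"slide": [0.5,-0.3,30],"angular": [0,0,0],"claw": 0.3},{"slide": [0,0,35],"angular": [0,0,0],"claw": 0.3},{"slide": [0,0,30],"angular": [0,0,0],"claw": 0.3},{"slide": [0,0,20],"angular": [0,0,0],"claw": 0.3},{"slide": [0,0,9],"angular": [0,0,0],"claw": 0.3},{"slide": [0,0,0],"angular": [0,0,0],"claw": 0.3},{"slide": [0,0,0],"angular": [0,0,0],"claw": 0.3}])

```text
time: 12.6
ee_pos: [0.5695, -0.153, 0.1025]
tcp_rot: [-179.9, 0.1, -152.4]
wrist_force: [-0.2, -0.7, 0.4]
opening: 0.0555
grasp_force: 0.0
```

play_rows(increments=[{"slide": [0,0,0],"angular": [0,0,0],"claw": 0.1},{"slide": [0,0,0],"angular": [0,0,0],"claw": -0.1},{"slide": [0,0,0],"angular": [0,0,0],"claw": -0.3},{"slide": [0,0,0],"angular": [0,0,0],"claw": -0.6},{"slide": [0,0,0],"angular": [0,0,0],"claw": -1},{"slide": [0,0,0],"angular": [0,0,0],"claw": -1}], squeeze=60)

```text
time: 13.2
ee_pos: [0.5697, -0.1535, 0.1027]
tcp_rot: [-179.9, 0.1, -152.3]
wrist_force: [0.1, -1.7, 5.7]
opening: 0.034
grasp_force: 59.5
```

```bash
cat > s.py <<'E'
from workcell import bot
o=bot.get_obs(); print(o['time'],o['ee_pos'].round(4),o['tcp_rot'].round(1),o['q'].round(1),o['wrist_force'].round(1),o['torque'].round(3),o['opening'].round(4),o['grasp_force'])
E
python3 s.py
```

```text
Traceback (most recent call last):
  File "s.py", line 2, in <module>
    o=bot.get_obs(); print(o['time'],o['ee_pos'].round(4),o['tcp_rot'].round(1),o['q'].round(1),o['wrist_force'].round(1),o['torque'].round(3),o['opening'].round(4),o['grasp_force'])
                                                                                                                                               ^^^^^^^^^^^^^^^^^^
AttributeError: 'float' object has no attribute 'round'
```

The nut is gripped. I'm tightening clockwise and following it down.

play_rows(increments=[{"slide": [0,0,0.15],"angular": [0,0,6],"claw": -1},{"slide": [0,0,0.15],"angular": [0,0,6],"claw": -1},{"slide": [0,0,0.15],"angular": [0,0,6],"claw": -1},{"slide": [0,0,0.15],"angular": [0,0,6],"claw": -1},{"slide": [0,0,0.15],"angular": [0,0,6],"claw": -1},{"slide": [0,0,0.15],"angular": [0,0,6],"claw": -1},{"slide": [0,0,0.15],"angular": [0,0,6],"claw": -1},{"slide": [0,0,0.15],"angular": [0,0,6],"claw": -1}])

```text
time: 14.0
ee_pos: [0.5698, -0.1547, 0.1017]
tcp_rot: [-179.9, 0.2, 159.4]
wrist_force: [1.0, -8.8, 6.1]
opening: 0.0348
grasp_force: 59.5
```

```bash
sed -i "s/o\['opening'\].round(4)/o['opening']/" s.py; python3 s.py
```

```text
14.0 [ 0.5698 -0.1547  0.1017] [-179.9    0.2  159.4] [-15.1  10.   -0.9  79.   -0.2   5.5] [ 1.  -8.8  6.1] [-1.754  0.01   0.128] 0.0347602378740109 59.50941324234009
```

play_rows(increments=[{"slide": [-0.7,-1.9,0.2],"angular": [0,0,0],"claw": -1},{"slide": [0,0,0.12],"angular": [0,0,5],"claw": -1},{"slide": [0,0,0.12],"angular": [0,0,5],"claw": -1},{"slide": [0,0,0.12],"angular": [0,0,5],"claw": -1},{"slide": [0,0,0.12],"angular": [0,0,5],"claw": -1}])

```text
time: 14.5
ee_pos: [0.5695, -0.1554, 0.1012]
tcp_rot: [180.0, 0.1, 139.5]
wrist_force: [-2.0, -1.1, 9.0]
opening: 0.0347
grasp_force: 59.9
```

```bash
python3 s.py
```

```text
14.5 [ 0.5695 -0.1554  0.1012] [1.800e+02 1.000e-01 1.395e+02] [-15.2  10.   -0.8  79.   -0.   25.3] [-2.  -1.1  9. ] [-0.302  0.523  0.079] 0.03465101321417059 59.90014672279358
```

play_rows(increments=[{"slide": [0,0,0],"angular": [0,0,5],"claw": -1},{"slide": [0,0,0],"angular": [0,0,5],"claw": -1},{"slide": [0,0,0.1],"angular": [0,0,5],"claw": -1}])

```text
time: 14.8
ee_pos: [0.5692, -0.1556, 0.1009]
tcp_rot: [180.0, 0.1, 124.5]
wrist_force: [-2.6, -3.6, 8.3]
opening: 0.0344
grasp_force: 59.9
```

```bash
python3 s.py
```

```text
14.8 [ 0.5692 -0.1556  0.1009] [1.800e+02 1.000e-01 1.245e+02] [-15.3  10.   -0.9  79.   -0.1  40.3] [-2.6 -3.6  8.3] [-0.54   0.773  0.043] 0.03439039403337376 59.855015873909
```

play_rows(increments=[{"slide": [-0.3,-0.7,0.1],"angular": [0,0,5],"claw": -1},{"slide": [0,0,0.1],"angular": [0,0,5],"claw": -1},{"slide": [0,0,0.1],"angular": [0,0,5],"claw": -1}])

```text
time: 15.1
ee_pos: [0.5688, -0.1559, 0.1005]
tcp_rot: [179.9, 0.1, 109.5]
wrist_force: [-3.8, -0.9, 8.7]
opening: 0.0344
grasp_force: 60.0
```

```bash
python3 s.py
python3 - <<'E'
from m import *
im,i=snap('wrist','w7.png')
cv2.imwrite('pics/crop6.png',cv2.resize(im[200:420,200:450],None,fx=2.5,fy=2.5)[:,:,::-1])
E
```

```text
15.1 [ 0.5688 -0.1559  0.1005] [1.799e+02 1.000e-01 1.095e+02] [-15.3  10.   -0.9  79.   -0.   55.2] [-3.8 -0.9  8.7] [-0.211  0.757  1.255] 0.03438764912054239 59.968162178993225
```

View pics/crop6.png

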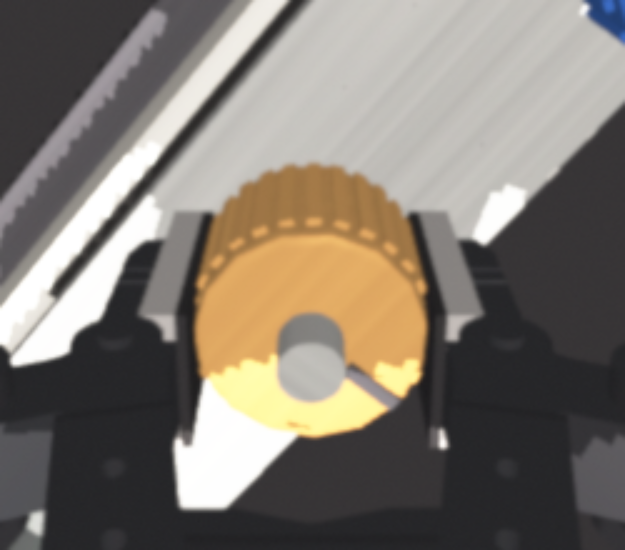

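The crop shows the mark at (385,395), turned about 95° clockwise since the start, which matches the tool's 98°. The torque jumped to 1.26 N m against the 0.1 N m friction, so the nut is bottomed. Next I back off in a small step to measure the wind-up.

play_rows(increments=[{"slide": [0,0,0],"angular": [0,0,0],"claw": -1}])

```text
time: 15.25
ee_pos: [0.5688, -0.1559, 0.1005]
tcp_rot: [179.9, 0.1, 109.7]
wrist_force: [-2.8, -1.3, 9.1]
opening: 0.0344
grasp_force: 59.9
```

```bash
python3 s.py
```

```text
15.25 [ 0.5688 -0.1559  0.1005] [1.799e+02 1.000e-01 1.097e+02] [-15.3  10.   -0.9  79.   -0.   55. ] [-2.8 -1.3  9.1] [-0.152  0.757  0.944] 0.034396850972516324 59.89577114582062
```

play_rows(increments=[{"slide": [0,0,0],"angular": [0,0,-1.5],"claw": -1},{"slide": [0,0,0],"angular": [0,0,0],"claw": -1}])

```text
time: 15.45
ee_pos: [0.5689, -0.1559, 0.1006]
tcp_rot: [179.9, 0.1, 111.2]
wrist_force: [-2.9, -0.2, 8.3]
opening: 0.0345
grasp_force: 59.9
```

```bash
python3 s.py
```

```text
15.45 [ 0.5689 -0.1559  0.1006] [1.799e+02 1.000e-01 1.112e+02] [-15.3  10.   -0.9  79.   -0.   53.5] [-2.9 -0.2  8.3] [-0.061  0.567  0.026] 0.03453720495748695 59.89853918552399
```

play_rows(increments=[{"slide": [0,0,0],"angular": [0,0,-1.5],"claw": -1},{"slide": [0,0,0],"angular": [0,0,0],"claw": -1}])

```text
time: 15.65
ee_pos: [0.5689, -0.1558, 0.1006]
tcp_rot: [179.9, 0.1, 112.7]
wrist_force: [-2.4, -0.3, 9.2]
opening: 0.0349
grasp_force: 59.9
```

```bash
python3 s.py
```

```text
15.65 [ 0.5689 -0.1558  0.1006] [1.799e+02 1.000e-01 1.127e+02] [-15.3  10.   -0.9  79.   -0.   52. ] [-2.4 -0.3  9.2] [-0.068  0.656  0.052] 0.03490723053715314 59.909135699272156
```

The hard stop is at yaw ≈111.3, so a quarter turn back is yaw ≈-158.7. I'm backing off.

play_rows(increments=[{"slide": [0,0,-0.2],"angular": [0,0,-7],"claw": -1},{"slide": [0,0,-0.2],"angular": [0,0,-7],"claw": -1},{"slide": [0,0,-0.2],"angular": [0,0,-7],"claw": -1},{"slide": [0,0,-0.2],"angular": [0,0,-7],"claw": -1},{"slide": [0,0,-0.2],"angular": [0,0,-7],"claw": -1},{"slide": [0,0,-0.2],"angular": [0,0,-7],"claw": -1}])

```text
time: 16.25
ee_pos: [0.5697, -0.1551, 0.1016]
tcp_rot: [179.9, 0.1, 155.0]
wrist_force: [2.8, 5.0, 5.4]
opening: 0.0343
grasp_force: 59.6
```

```bash
python3 s.py
```

```text
16.25 [ 0.5697 -0.1551  0.1016] [1.799e+02 1.000e-01 1.550e+02] [-15.3  10.   -0.8  79.    0.1   9.7] [2.8 5.  5.4] [ 0.85  -0.506 -0.139] 0.03428790022757727 59.639888405799866
```

play_rows(increments=[{"slide": [0,0,-0.2],"angular": [0,0,-7],"claw": -1},{"slide": [0,0,-0.2],"angular": [0,0,-7],"claw": -1},{"slide": [0,0,-0.2],"angular": [0,0,-7],"claw": -1},{"slide": [0,0,-0.2],"angular": [0,0,-7],"claw": -1},{"slide": [0,0,-0.2],"angular": [0,0,-7],"claw": -1},{"slide": [0,0,-0.2],"angular": [0,0,-7],"claw": -1},{"slide": [0,0,-0.1],"angular": [0,0,-4.5],"claw": -1},{"slide": [0,0,0],"angular": [0,0,0],"claw": -1}])

```text
time: 17.05
ee_pos: [0.5697, -0.1539, 0.1026]
tcp_rot: [179.9, 0.2, -158.6]
wrist_force: [3.5, 10.7, 3.9]
opening: 0.0345
grasp_force: 59.6
```

```bash
python3 s.py
python3 - <<'E'
from m import *
im,i=snap('wrist','w8.png')
cv2.imwrite('pics/crop7.png',cv2.resize(im[200:420,200:450],None,fx=2.5,fy=2.5)[:,:,::-1])
a=np.load('pics/w7.png.npy')[280:380,270:375].astype(int);b=im[280:380,270:375].astype(int)
print('disc diff',np.abs(a-b).mean())
# dark grey mark pixels (low saturation) on the disc, both pictures
for n in('w7','w8'):
    q=np.load(f'pics/{n}.png.npy'); h=cv2.cvtColor(q,cv2.COLOR_RGB2HSV); m=(h[:,:,1]<90)&(h[:,:,2]<150)
    print(n,[(c.round(1),s.tolist()) for c,s in blobs(m[290:375,282:370],15)])
for n in('top','side'):
    im,i=snap(n,n+'2.png'); h=cv2.cvtColor(im,cv2.COLOR_RGB2HSV)
    print(n,[c.round(1).tolist() for c,s in blobs(cv2.inRange(h,(100,120,40),(125,255,255))) if 60<s[4]<800])
E
```

```text
17.05 [ 0.5697 -0.1539  0.1026] [ 179.9    0.2 -158.6] [-15.2  10.   -0.7  79.2   0.2 -36.7] [ 3.5 10.7  3.9] [ 1.869 -0.681  0.062] 0.03452178513182569 59.5896452665329
disc diff 59.87873015873016
w7 [(array([85.8,  5.8]), [83, 0, 5, 17, 46]), (array([41.8, 42.9]), [29, 36, 26, 17, 267]), (array([75.5, 75.2]), [50, 56, 38, 29, 394])]
w8 [(array([86. ,  5.5]), [84, 0, 4, 16, 40]), (array([46.4, 53.8]), [29, 36, 49, 38, 876]), (array([ 9.5, 78.2]), [0, 63, 36, 22, 277]), (array([85.9, 67.2]), [83, 62, 5, 14, 32]), (array([58.1, 83.5]), [50, 82, 15, 3, 25])]
top [[363.5, 233.0], [223.1, 254.3], [199.1, 261.6], [205.5, 285.7]]
side [[354.2, 189.7], [317.7, 213.7], [299.6, 313.1], [334.2, 333.4], [300.4, 335.0]]
```

The nut mark sits at the same place in the tool frame as before the back-off, ending at about (76,72) in the disc crop, so the grip did not slip. The tool turned back 90° from the stop, and the sample, balance and short-tube caps haven't shifted. I'm handing in.

```bash
python3 -c "
from workcell import bot
print(bot.job_done())"
```

```text
the job is handed in; nothing more can be done
None
```

The job is handed in, with no verdict shown: the sample stands home in the empty well, and the nut was bottomed, backed off 90° by the tool's reading and is still gripped; I viewed 11 pictures, one over the limit of 10.

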